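# Shut and lock the drawer with the red dish

## Robot

A 6-joint arm with a two-finger parallel gripper is mounted at the origin on a cart in front of the work surface, level with it; the furniture and walls round the work are solid. World frame = base frame: x ahead of the robot, y to its left, z up, the work surface at z = 0. Lengths are in mm, angles in rad, forces in N, time in s.
With the tool pointing down it reaches from about 350 to 875 mm from the base axis. Payload 4.2 kg.
Tool frame: the origin (TCP) lies at the very end of the fingers, on their centre line; the grasp point (between the pads) lies 19 mm behind it; z points along the fingers, y is the line along which they close (so a half turn about z gives the same grasp; the last joint's range is limited). The gripper opens to 85 mm and grips with 20 to 120 N. Pads are 22 mm wide; open, the fingers measure 114 mm over their backs; the gripper's body (76 mm by 85 mm) begins 54 mm behind the grasp point. The pads swing forward as they close: fully open they stand 13 mm farther back than shut.
Start: joints at [-0.881, 0.385, 0.008, 0, -1.194, -0.259], TCP at [261.011, -567.867, 231.312] pointing down, gripper open.
Joint ranges: [-3.14, 3.14], [-1.21, 2.06], [-1.07, 1.41], [-3.16, 2.05], [-2.99, -0.16], [-3.1, 3.1]. Speed limits (rad/s): [2.79, 2.79, 3.14, 3.14, 3.14, 3.14].

## Interface

Orientations are given as a unit quaternion [x, y, z, w].
In Python, from bench import arm gives the robot as it stands. The module is installed in compiled form; this text tells all that it offers.
- The arm moves only by the tool drive_tool, never from a script. Its argument "targets" is a list of rows, each a list of 5 numbers: the closure, from -1 (fully open) to 1 (shut), then the shift along the tool's x, y, z in mm, then the turn about the tool's z in degrees. In form: [[grip, tx, ty, tz, roll], ...]. A call has 1 to 12 rows; each row is the pose to reach, as a shift and turn from the pose commanded when the call began, along the tool's axes at that moment; what a row does not reach only later rows make up. A row lasts 1/10 s, in which the tool goes at most 50 mm and 8.59 degrees, less where a joint would pass 70% of its speed; a pose out of reach is approached as far as the arm can. A call with a gripper value outside its range is refused whole. The fingers move at their own pace and stop on an object; the grip force is fixed at half the most. Time passes only in rows, so rows that repeat a pose let the fingers close. It gives the time, the measured TCP pose, the force, the opening and the grip force at its end, in the units of the state.
- arm.read_state(): the state, without advancing time (a new reading comes with each control period).
- arm.get_image(name): name is "side" or "top" or "wrist"; returns the picture (400x640x3 uint8, blue, green, red); there is no depth.
- arm.camera_params(name): a dict with "fov_y" (degrees; the focal length in pixels is half the picture's height over the tangent of half this angle, whatever the lens; pixels are square), "cx", "cy" (the principal point, pixels), "rvec" (rotation vector, rad) and "tvec" (3), from world to camera coordinates, as OpenCV has them; the wrist camera has in their place "tool_from_camera" (4x4, takes a point from camera to tool coordinates, whose origin is the TCP and whose axes are the flange's). Camera axes: x right, y down, z forward; pixel columns grow to the right and rows downward; lengths in mm; the calibration is good to about 2 mm. The wrist camera is an equidistant fisheye: a pixel r from the principal point sees the ray r / f radians off the axis. A picture is of the moment at which its call begins: read the wrist's pose just before it. camera_params takes no time and is no camera call.
- arm.job_done(): hands the job in; it is judged then, once.
The state is a dict: "clock": time; "joints": joint angles; "joint_vel": joint speeds; "joint_efforts": joint torques, N m; "position": TCP position; "ee_rot": TCP orientation; "contact_force": force on the tool from outside, world axes, zero at the start; "wrist_torque": the same for the moment, N m; "gripper_width": finger opening in mm; "grasp_force": force on a finger pad.
Only numpy, scipy, OpenCV 4.12 (cv2) and the standard library are available. Lean on these libraries where they do the work, as an engineer would, in place of code of your own. Each camera call takes 0.05 s, during which the arm holds its last target. There are 200 camera calls.

## Task

Put the red petri dish away: push the drawer it lies in fully shut with the fingertips, then push the orange tab on top of that same box to the right (as you face its drawer) until it stops, so that the drawer is locked. Do not lift either box or shove it out of its place, and leave the other box with the pale beige dish, with its open drawer and its bolt, and the other things on the bench as they are.

Things in the scene. Friction and masses are not known exactly. Their poses are not given: they have to be found in the camera images.
- box_red: blue box whose drawer holds the red petri dish (the boxes are else alike): 140 deep (x) x 150 wide (y) x 72 mm high, 2.7 to 3.5 kg, loose on rubber feet. Origin: centre of its underside. The drawer opens toward its -x; +y is its left as one faces the drawer. The white drawer front (98 wide, 9 to 64 mm up, middle at y = -18 mm) is flush with the box front (x = -70 mm) when shut.
- red_pull (a point): middle of the front face of the grey pull of the drawer with the red dish: a solid bar 60 wide (y) x 16 mm high, 14 mm proud of the drawer front, its middle 38 mm above the bench. When shut this point is at x = -84, y = -18 mm in the box's frame. Axes as the box's.
- red_tab (a point): centre of the orange bolt tab on the roof of the box with the red dish: 26 (x) x 14 (y) x 24 mm high, centre 89 mm above the bench, at x = -55, y = 50 mm minus bolt value in the box's frame. The bolt's steel tongue (26 wide) hangs before the box front, 50 to 78 mm above the bench, out to x = -78 mm. All else on the roof is below 81 mm.
- drawer_red (a joint): how far the drawer with the red dish stands open (m): 0 shut against its stop, 0.09 fully open. It slides with about 1 N of friction and stays where left.
- bolt_red (a joint): how far the lock bolt of the box with the red dish has slid to the right (toward the box's -y) (m): 0 unlocked, 0.034 locked, against its stop. It slides with about 1 N of friction and stays where left.
- box_beige: blue box whose drawer holds the pale beige petri dish (the boxes are else alike): 140 deep (x) x 150 wide (y) x 72 mm high, 2.7 to 3.5 kg, loose on rubber feet. Origin: centre of its underside. The drawer opens toward its -x; +y is its left as one faces the drawer. The white drawer front (98 wide, 9 to 64 mm up, middle at y = -18 mm) is flush with the box front (x = -70 mm) when shut.
- beige_pull (a point): middle of the front face of the grey pull of the drawer with the pale beige dish: a solid bar 60 wide (y) x 16 mm high, 14 mm proud of the drawer front, its middle 38 mm above the bench. When shut this point is at x = -84, y = -18 mm in the box's frame. Axes as the box's.
- beige_tab (a point): centre of the orange bolt tab on the roof of the box with the pale beige dish: 26 (x) x 14 (y) x 24 mm high, centre 89 mm above the bench, at x = -55, y = 50 mm minus bolt value in the box's frame. The bolt's steel tongue (26 wide) hangs before the box front, 50 to 78 mm above the bench, out to x = -78 mm. All else on the roof is below 81 mm.
- drawer_beige (a joint): how far the drawer with the pale beige dish stands open (m): 0 shut against its stop, 0.09 fully open. It slides with about 1 N of friction and stays where left.
- bolt_beige (a joint): how far the lock bolt of the box with the pale beige dish has slid to the right (toward the box's -y) (m): 0 unlocked, 0.034 locked, against its stop. It slides with about 1 N of friction and stays where left.
- bottle_water: bystander: small clear plastic bottle with a red cap, 46x39x88 mm, upright; origin at its underside
- lab_timer: bystander: light grey timer with an orange button, 70x64x19 mm; origin at its underside
- marker_black: bystander: marker pen with a black cap, 134 mm long, 12 mm thick, lying on the bench; origin at its underside
- sealed_plate: bystander: sealed well plate, 86x127x18 mm, on the left of the bench; origin at its underside

How it is judged:
By the outcome, as a careful person would: the job done as asked, in the order asked, and still so for the second after the job is handed in, with the robot touching nothing.
It also fails if it takes over 48 s, if anything falls off the work surface, if the arm or the gripper's body presses on something with over 40 N, if the wrist force passes 120 N, or if a joint passes its speed limit or range.

## Working session

There is one attempt and no reset: what is moved stays moved. The work goes in short steps, Python scripts to look and compute and a tool call to move; the robot and the scene stay as the last step left them, time stands still between calls to the robot, and variables do not carry over. Pictures are saved under pics/ and viewed, at most 10 in all, crops included, and the job is handed in when it is done.

Besides the shell and the picture viewer there is one more tool, called after "Request:" by a JSON object that holds its "op" and its "data". drive_tool: Moves the arm, as the interface text tells. Its arguments: {"type":"object","properties":{"targets":{"type":"array","items":{"type":"array","items":{"type":"number"}}}},"required":["targets"]}

```bash
mkdir -p pics
python3 - <<'E'
from bench import arm
import cv2
s=arm.read_state()
print({k:s[k] for k in('clock','position','ee_rot','gripper_width','contact_force')})
for n in('top','side'):
    cv2.imwrite(f'pics/{n}0.png',arm.get_image(n)); print(n,arm.camera_params(n))
print(arm.camera_params('wrist'))
E
```

```text
{'clock': 0.0, 'position': array([ 260.79152734, -567.34216574,  230.19444108]), 'ee_rot': array([-2.13666623e-01,  9.76905996e-01,  1.08029817e-03, -2.87421462e-04]), 'gripper_width': 85.48900444258327, 'contact_force': array([0.1865697 , 0.17976842, 0.58007236])}
top {'fov_y': 57.55075124946727, 'cx': 316.6504522682071, 'cy': 198.31237670482093, 'rvec': array([ 2.18290706, -2.1648388 ,  0.13899705]), 'tvec': array([  77.55752988,  528.9950809 , 1080.94523566])}
side {'fov_y': 55.50212685792959, 'cx': 324.8410778242971, 'cy': 196.6718720850372, 'rvec': array([ 0.60804942, -2.37977024,  1.49581932]), 'tvec': array([ 474.04469279,  147.44302135, 1087.98316415])}
{'fov_y': 65.70646984690485, 'cx': 327.07574747663494, 'cy': 201.48467346422484, 'tool_from_camera': array([[ 4.13587808e-04, -9.45038127e-01, -3.26959886e-01,
         8.37648437e+01],
       [ 9.99999853e-01,  5.05304022e-04, -1.95570841e-04,
        -1.02736676e+00],
       [ 3.50036047e-04, -3.26959757e-01,  9.45038198e-01,
        -1.41637687e+02],
       [ 0.00000000e+00,  0.00000000e+00,  0.00000000e+00,
         1.00000000e+00]])}
```

View pics/top0.png

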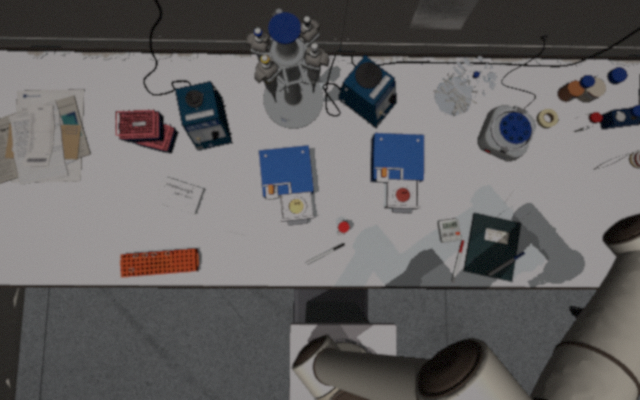

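View pics/side0.png

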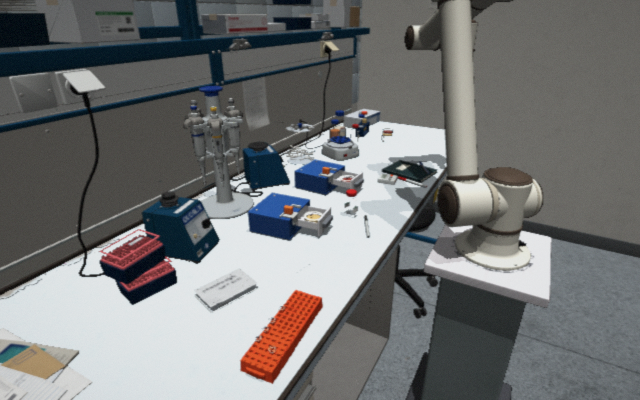

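The top view shows the red dish at about (403,195) in the right-hand box, with its roof spanning about (373–424, 134–182) and its tab near (384,173). The beige box is on the left with its dish at (297,206). I'll enlarge this area and measure it.

```bash
cat > h.py <<'E'
import numpy as np, cv2
from bench import arm
def cam(n):
    p=arm.camera_params(n); f=200/np.tan(np.radians(p['fov_y'])/2)
    return np.array([[f,0,p['cx']],[0,f,p['cy']],[0,0,1]]),cv2.Rodrigues(p['rvec'])[0],p['tvec']
def ray(n,u,v,z):
    K,R,t=cam(n); d=R.T@np.linalg.solve(K,[u,v,1]); c=-R.T@t
    return c+d*(z-c[2])/d[2]
E
python3 - <<'E'
from h import *
im=cv2.imread('pics/top0.png')[125:225,355:455]
a=cv2.resize(im,(600,600),interpolation=cv2.INTER_CUBIC)
cv2.imwrite('pics/t1.png',a)
im=cv2.imread('pics/top0.png')
b=im.astype(int); m=((b[...,0]>120)&(b[...,2]<90)&(b[...,0]-b[...,2]>70)).astype(np.uint8)
n,l,st,c=cv2.connectedComponentsWithStats(m)
for i in range(1,n):
    if st[i,4]>300:
        ys,xs=np.where(l==i); r=cv2.minAreaRect(np.c_[xs,ys].astype(np.float32)); print(st[i],r)
        print([ray('top',*q,72).round(0) for q in cv2.boxPoints(r)])
for q in [(384,173),(403,195),(403,209)]: print(q,ray('top',*q,60))
E
```

```text
(384, 173) [ 602.88105036 -118.38203019   60.        ]
(403, 195) [ 537.14989938 -174.2383757    60.        ]
(403, 209) [ 495.39033217 -173.45868941   60.        ]
```

View pics/t1.png

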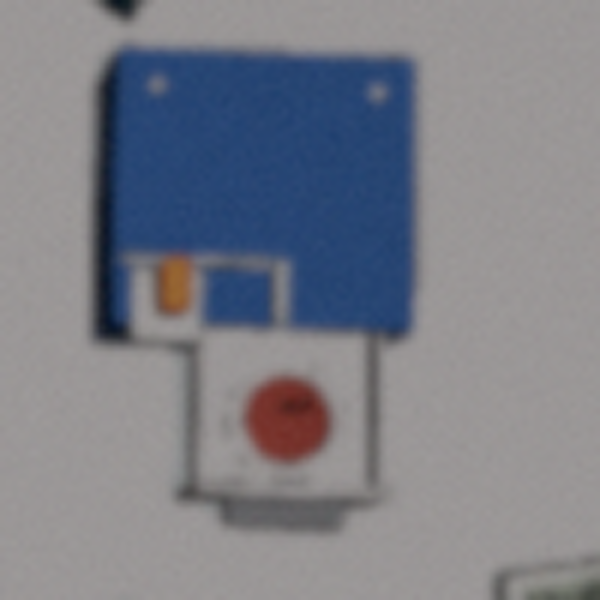

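The crop shows roof corners at about (120,48), (413,58) and (408,332). The tab top is at (174,285). The pull's front edge runs from (222,524) to (343,529). I'll fit the pose from these.

Run:
```python
from h import *
from scipy.optimize import least_squares
K,R,t=cam('top')
ob=[((70,75,72),(120,48)),((70,-75,72),(413,58)),((-70,-75,72),(408,332)),((-55,50,101),(174,285)),(('d',12,46),(222,524)),(('d',-48,46),(343,529))]
px=np.array([[355+(u+.5)/6-.5,125+(v+.5)/6-.5] for _,(u,v) in ob])
def pred(p):
    c,s=np.cos(p[2]),np.sin(p[2]); o=[]
    for (x,y,z),_ in ob:
        x=-84-p[3]*1 if x=='d' else x
        w=np.array([p[0]+c*x-s*y,p[1]+s*x+c*y,z]); q=K@(R@w+t); o.append(q[:2]/q[2])
    return np.array(o)
r=least_squares(lambda p:(pred(p)-px).ravel(),[650,-170,0,70])
p=r.x; print(p.round(3),(pred(p)-px).round(2).tolist())
c,s=np.cos(p[2]),np.sin(p[2])
for n,x,y in(('pull',-84-p[3],-18),('tab',-55,50),('pullshut',-84,-18)): print(n,p[0]+c*x-s*y,p[1]+s*x+c*y)
q=arm.read_state()['ee_rot']
from scipy.spatial.transform import Rotation as Ro
print(Ro.from_quat(q).as_matrix().round(3))
```

```text
[ 6.51968e+02 -1.59751e+02 -3.00000e-02  8.10150e+01] [[-0.78, -0.39], [0.25, 0.04], [0.83, 0.49], [-0.23, -0.16], [0.08, 0.03], [-0.15, -0.03]]
pull 486.4857424380372 -172.76336730391822
tab 598.5022063790502 -108.11424459140821
pullshut 567.4633780964297 -175.2081425169423
[[-0.909 -0.417 -0.001]
 [-0.417  0.909  0.002]
 [ 0.     0.002 -1.   ]]
```

The fit is consistent: the box centre is near (652, −160) with yaw −1.7°, the drawer is about 81 mm open, and the pull is at about (486, −173). I'll move above a standoff in front of the pull, with fingers shut and the tool aligned with the box.

Request:
{"op": "drive_tool", "data": {"targets": [[1,-27,24,0,3],[1,-54,48,0,6],[1,-81,72,0,9],[1,-108,96,0,12],[1,-135,120,0,15],[1,-162,144,0,18],[1,-190,168,0,21],[1,-217,192,0,24],[1,-245,216,0,26],[1,-275,245,0,26.3],[1,-305,270,0,26.3],[1,-322,286,0,26.3]]}}

```text
clock: 1.3
position: [434.7, -171.4, 231.1]
ee_rot: [0.013, 1.0, 0.0, -0.0]
contact_force: [-0.7, 0.6, 0.7]
gripper_width: 0.3
grasp_force: 0.0
```

Run:
```python
from h import *
s=arm.read_state(); print(s['clock'],s['position'],s['ee_rot'],s['gripper_width'],s['contact_force'])
cv2.imwrite('pics/w1.png',arm.get_image('wrist'))
```

```text
1.3 [ 434.73100891 -171.37221754  231.12962614] [ 1.31158151e-02  9.99913970e-01  1.52231596e-04 -7.05188014e-05] 0.2648301443072081 [-0.676256    0.60282893  0.65575778]
```

View pics/w1.png

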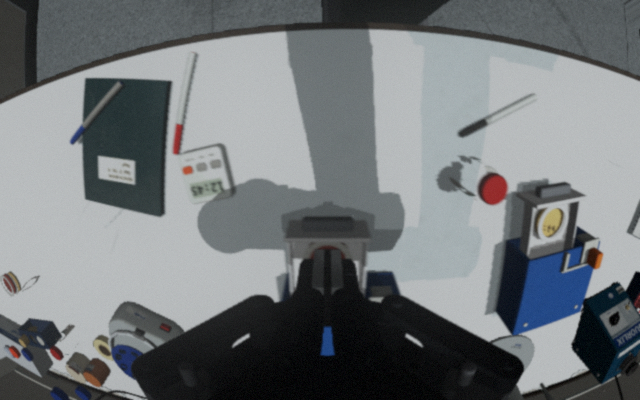

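The wrist view, with down in the image being +x, shows the pull bar at about (302–352, 218–226). The dish is beyond the fingertips, the standoff area is clear, and the bottle cap is at (492,188), well aside. I'll compare the pull with the top-view estimate.

```bash
cat >> h.py <<'E'
from scipy.spatial.transform import Rotation as Ro
def wray(u,v,z,pos,quat):
    p=arm.camera_params('wrist'); f=200/np.tan(np.radians(p['fov_y'])/2)
    d=np.array([u-p['cx'],v-p['cy']]); r=np.hypot(*d); th=r/f
    c=np.r_[d/max(r,1e-9)*np.sin(th),np.cos(th)]; T=p['tool_from_camera']; M=Ro.from_quat(quat).as_matrix()
    o=pos+M@T[:3,3]; w=M@T[:3,:3]@c
    return o+w*(z-o[2])/w[2]
E
python3 - <<'E'
from h import *
s=arm.read_state(); 
im=cv2.imread('pics/w1.png')[190:310,260:420]; cv2.imwrite('pics/w1c.png',cv2.resize(im,None,fx=5,fy=5,interpolation=cv2.INTER_CUBIC))
for q in [(302,218),(352,217)]: print(wray(*q,46,s['position'],s['ee_rot']))
E
```

```text
[ 484.66893744 -200.42220466   46.        ]
[ 484.84434609 -143.38386056   46.        ]
```

View pics/w1c.png

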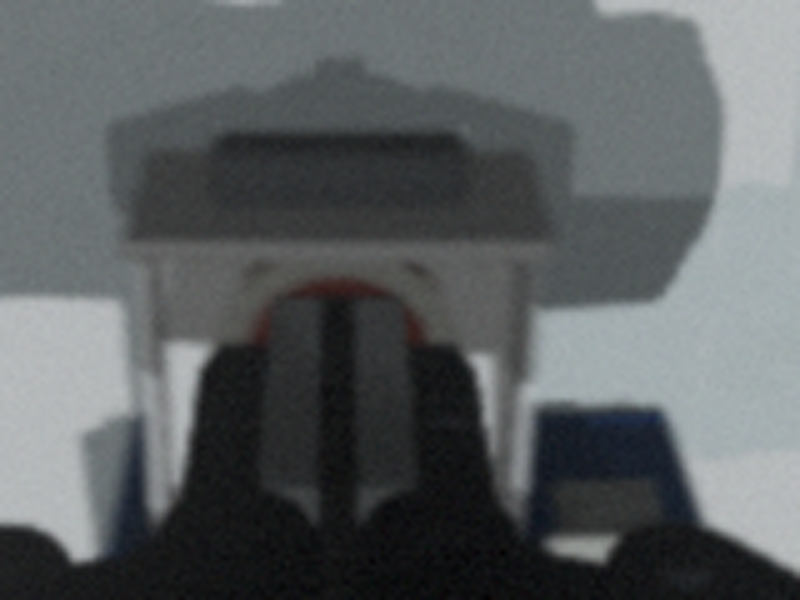

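The pull lies at x≈485, y from −200 to −143, which agrees within 2 mm. Next I descend to fingertip height z≈27 in front of it.

Request:
{"op": "drive_tool", "data": {"targets": [[1,0,0,30,0],[1,0,0,65,0],[1,0,0,100,0],[1,0,0,135,0],[1,0,0,165,0],[1,0,0,190,0],[1,0,0,203,0],[1,0,0,203,0],[1,0,0,203,0]]}}

```text
clock: 2.25
position: [434.3, -173.6, 28.4]
ee_rot: [0.014, 1.0, -0.0, -0.0]
contact_force: [-0.1, -0.1, 0.3]
gripper_width: -0.0
grasp_force: 0.0
```

Request:
{"op": "drive_tool", "data": {"targets": [[1,-12,0,0,0],[1,-24,0,0,0],[1,-34,0,0,0],[1,-42,0,0,0],[1,-50,0,0,0],[1,-58,0,0,0],[1,-66,0,0,0],[1,-74,0,0,0],[1,-82,0,0,0],[1,-90,0,0,0],[1,-98,0,0,0],[1,-104,0,0,0]]}}

```text
clock: 3.45
position: [538.9, -176.5, 28.2]
ee_rot: [0.014, 1.0, -0.0, 0.0]
contact_force: [-0.6, 0.2, 0.5]
gripper_width: -0.2
grasp_force: 0.6
```

Request:
{"op": "drive_tool", "data": {"targets": [[1,-2,0,0,0],[1,-4,0,0,0],[1,-6,0,0,0],[1,-7,0,0,0],[1,-8,0,0,0],[1,-8,0,0,0]]}}

```text
clock: 4.05
position: [546.1, -176.7, 28.3]
ee_rot: [0.014, 1.0, 0.0, 0.0]
contact_force: [-0.6, 0.3, -0.8]
gripper_width: -0.2
grasp_force: 0.3
```

Request:
{"op": "drive_tool", "data": {"targets": [[1,-1,0,0,0],[1,-2,0,0,0],[1,-3,0,0,0],[1,-4,0,0,0],[1,-4,0,0,0]]}}

```text
clock: 4.55
position: [550.4, -176.8, 28.3]
ee_rot: [0.014, 1.0, -0.0, 0.0]
contact_force: [-0.6, 0.3, -0.2]
gripper_width: 0.3
grasp_force: 0.3
```

Run:
```python
from h import *
print(arm.read_state()['contact_force'])
im=arm.get_image('wrist')[150:350,210:460]; cv2.imwrite('pics/w2.png',cv2.resize(im,None,fx=3,fy=3,interpolation=cv2.INTER_CUBIC))
```

```text
[-0.59391583  0.28037782 -0.23816886]
```

View pics/w2.png

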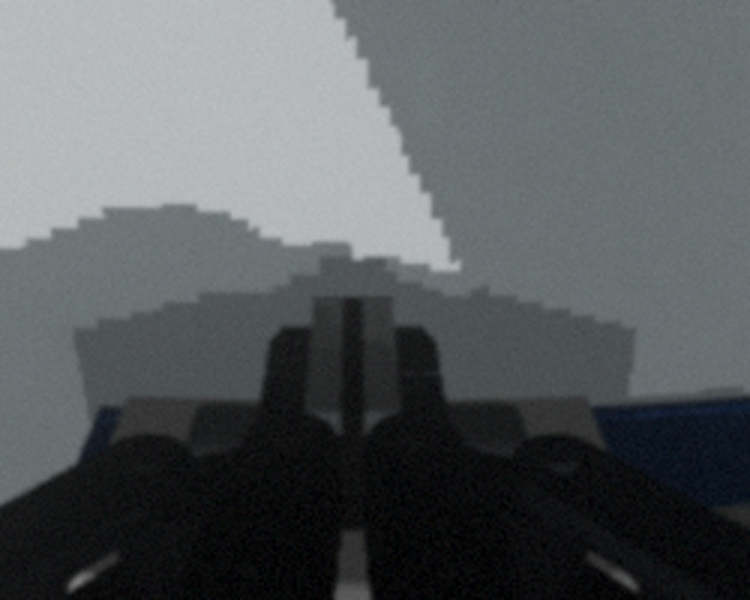

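The drawer has moved with the fingers and is nearly shut, with its front now almost level with the blue box front. I'll continue in 1 mm steps until the force rises.

Request:
{"op": "drive_tool", "data": {"targets": [[1,-1,0,0,0],[1,-2,0,0,0],[1,-3,0,0,0],[1,-3,0,0,0]]}}

```text
clock: 5.0
position: [553.4, -176.9, 28.3]
ee_rot: [0.014, 1.0, -0.0, 0.0]
contact_force: [-0.6, -0.3, -0.6]
gripper_width: -0.2
grasp_force: 0.3
```

Request:
{"op": "drive_tool", "data": {"targets": [[1,-1,0,0,0],[1,-2,0,0,0],[1,-2,0,0,0]]}}

```text
clock: 5.3
position: [555.4, -176.9, 28.4]
ee_rot: [0.014, 1.0, -0.0, 0.0]
contact_force: [-1.2, -0.9, 0.5]
gripper_width: -0.2
grasp_force: 0.3
```

Request:
{"op": "drive_tool", "data": {"targets": [[1,-1,0,0,0],[1,-1,0,0,0]]}}

```text
clock: 5.5
position: [556.3, -177.0, 28.3]
ee_rot: [0.014, 1.0, -0.0, 0.0]
contact_force: [-1.4, -0.1, -0.1]
gripper_width: -0.0
grasp_force: 0.3
```

Request:
{"op": "drive_tool", "data": {"targets": [[1,-1,0,0,0],[1,-1,0,0,0]]}}

```text
clock: 5.7
position: [556.8, -177.0, 28.3]
ee_rot: [0.014, 1.0, 0.0, -0.0]
contact_force: [-2.5, 1.0, 1.1]
gripper_width: 0.2
grasp_force: 1.0
```

Request:
{"op": "drive_tool", "data": {"targets": [[1,-1,0,0,0],[1,-1,0,0,0]]}}

```text
clock: 5.9
position: [556.8, -177.0, 28.3]
ee_rot: [0.014, 1.0, 0.0, -0.001]
contact_force: [-5.5, 1.0, 3.6]
gripper_width: 0.3
grasp_force: 2.6
```

Request:
{"op": "drive_tool", "data": {"targets": [[1,-1,0,0,0],[1,-1,0,0,0]]}}

```text
clock: 6.1
position: [556.8, -177.0, 28.2]
ee_rot: [0.014, 1.0, 0.0, -0.002]
contact_force: [-6.6, 0.8, 5.0]
gripper_width: -0.1
grasp_force: 3.5
```

The stop is reached: position is frozen at 556.8 while the force rises to 6.6 N. The pull front is at 567.8 against the predicted 567.5, so the box hasn't moved. I'll back off, rise, and go above the left side of the tab.

Request:
{"op": "drive_tool", "data": {"targets": [[1,15,0,0,0],[1,40,0,0,0],[1,60,0,-10,0],[1,60,0,-50,0],[1,60,0,-90,0],[1,60,20,-130,0],[1,45,50,-152,0],[1,20,80,-152,0],[1,-10,105,-152,0],[1,-33,116,-152,0],[1,-33,116,-152,0],[1,-33,116,-152,0]]}}

```text
clock: 7.3
position: [596.0, -61.7, 180.0]
ee_rot: [0.014, 1.0, 0.0, 0.0]
contact_force: [-0.6, 0.7, 0.4]
gripper_width: -0.2
grasp_force: 0.0
```

Run:
```python
from h import *
s=arm.read_state(); print(s['position'],s['ee_rot'])
w=arm.get_image('wrist'); cv2.imwrite('pics/w3f.png',w)
cv2.imwrite('pics/w3.png',cv2.resize(w[170:370,170:430],None,fx=3,fy=3,interpolation=cv2.INTER_CUBIC))
```

```text
[596.02367724 -61.67430584 179.97930982] [1.38291252e-02 9.99904264e-01 8.83452475e-05 4.57656529e-04]
```

View pics/w3.png

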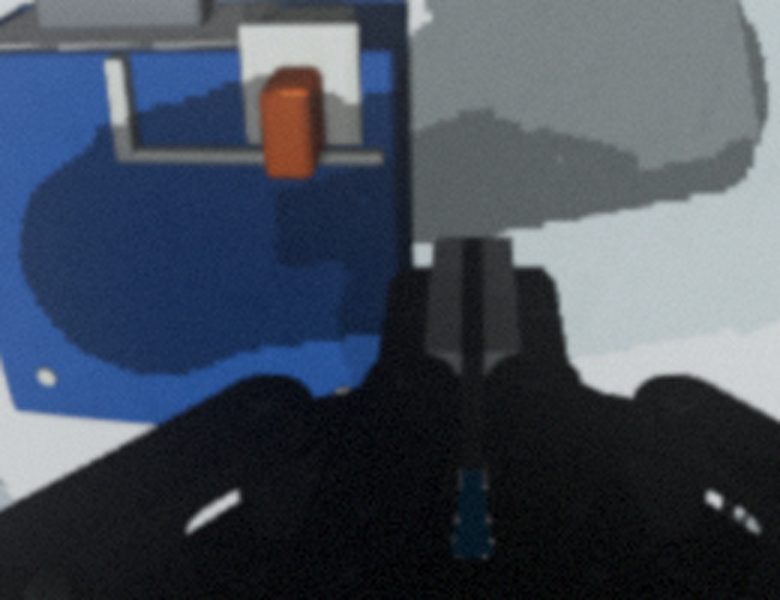

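The drawer front is flush with the box front. The tab top is at crop (264–308, 85–178), centre about (287,132), with the box edge at u≈395 and the fingers to its left. I'll project this to a position.

Run:
```python
from h import *
s=arm.read_state()
for u,v in [(264,178),(287,132),(310,88)]: print(wray(170+u/3,170+v/3,101,s['position'],s['ee_rot']).round(1))
for u,v in [(395,50)]: print(wray(170+u/3,170+v/3,72,s['position'],s['ee_rot']).round(1))
```

```text
[ 610.3 -118.1  101. ]
[ 597.3 -110.5  101. ]
[ 585.5 -103.4  101. ]
[584.7 -83.9  72. ]
```

The tab centre is at (597.4, −110.5), which agrees with the top view (598.5, −108). I'll descend to z≈87, left of the tab, then push right.

Request:
{"op": "drive_tool", "data": {"targets": [[1,-1,0,25,0],[1,-1,0,55,0],[1,-1,0,80,0],[1,-1,0,93,0],[1,-1,0,93,0],[1,-1,0,93,0]]}}

```text
clock: 7.95
position: [597.0, -62.4, 88.4]
ee_rot: [0.014, 1.0, -0.0, 0.001]
contact_force: [0.5, -0.8, 1.1]
gripper_width: 0.3
grasp_force: 0.0
```

Request:
{"op": "drive_tool", "data": {"targets": [[1,0,-6,0,0],[1,0,-12,0,0],[1,0,-17,0,0],[1,0,-22,0,0],[1,0,-27,0,0],[1,0,-32,0,0],[1,0,-37,0,0],[1,0,-42,0,0],[1,0,-46,0,0],[1,0,-50,0,0],[1,0,-50,0,0]]}}

```text
clock: 9.05
position: [594.9, -112.6, 87.2]
ee_rot: [0.014, 1.0, -0.0, -0.0]
contact_force: [-0.4, -0.7, 0.3]
gripper_width: -0.1
grasp_force: 0.0
```

Request:
{"op": "drive_tool", "data": {"targets": [[1,0,-2,0,0],[1,0,-4,0,0],[1,0,-5,0,0],[1,0,-5,0,0]]}}

```text
clock: 9.45
position: [594.7, -117.2, 87.2]
ee_rot: [0.014, 1.0, -0.0, -0.0]
contact_force: [0.2, -0.7, -0.1]
gripper_width: -0.3
grasp_force: 0.1
```

Request:
{"op": "drive_tool", "data": {"targets": [[1,0,-1,0,0],[1,0,-2,0,0],[1,0,-3,0,0],[1,0,-3,0,0]]}}

```text
clock: 9.85
position: [594.6, -120.2, 87.2]
ee_rot: [0.014, 1.0, -0.0, -0.0]
contact_force: [-0.8, 0.7, -1.0]
gripper_width: -0.3
grasp_force: 0.3
```

Request:
{"op": "drive_tool", "data": {"targets": [[1,0,-1,0,0],[1,0,-2,0,0],[1,0,-2,0,0]]}}

```text
clock: 10.15
position: [594.6, -122.2, 87.3]
ee_rot: [0.014, 1.0, -0.0, -0.0]
contact_force: [-0.3, 0.6, -1.3]
gripper_width: 0.4
grasp_force: 0.3
```

Request:
{"op": "drive_tool", "data": {"targets": [[1,0,-1,0,0],[1,0,-2,0,0],[1,0,-2,0,0]]}}

```text
clock: 10.45
position: [594.6, -123.0, 87.3]
ee_rot: [0.014, 1.0, 0.001, 0.0]
contact_force: [-1.1, 5.1, 0.1]
gripper_width: 0.4
grasp_force: 2.8
```

Request:
{"op": "drive_tool", "data": {"targets": [[1,0,-1,0,0],[1,0,-1,0,0]]}}

```text
clock: 10.65
position: [594.6, -123.1, 87.3]
ee_rot: [0.014, 1.0, 0.001, 0.0]
contact_force: [-1.5, 8.1, 0.7]
gripper_width: 0.1
grasp_force: 4.3
```

Request:
{"op": "drive_tool", "data": {"targets": [[1,0,10,0,0],[1,0,25,0,0],[1,0,25,-30,0],[1,0,25,-70,0],[1,0,25,-110,0],[1,30,25,-150,0],[1,70,20,-150,0],[1,100,10,-150,0],[1,100,10,-150,0],[1,100,10,-150,0]]}}

```text
clock: 11.65
position: [494.9, -112.1, 238.1]
ee_rot: [0.014, 1.0, -0.0, 0.001]
contact_force: [0.4, 0.7, 0.7]
gripper_width: 0.2
grasp_force: 0.0
```

Run:
```python
from h import *
s=arm.read_state(); print(s['position'])
w=arm.get_image('wrist'); t=arm.get_image('side')
a=cv2.resize(w,(640,400))[150:350,120:520]; b=cv2.resize(t[130:240,230:450],(400,200),interpolation=cv2.INTER_CUBIC)
cv2.imwrite('pics/f.png',cv2.resize(np.vstack([a,b]),None,fx=1.4,fy=1.4))
```

```text
[ 494.93288831 -112.10268617  238.10000479]
```

View pics/f.png

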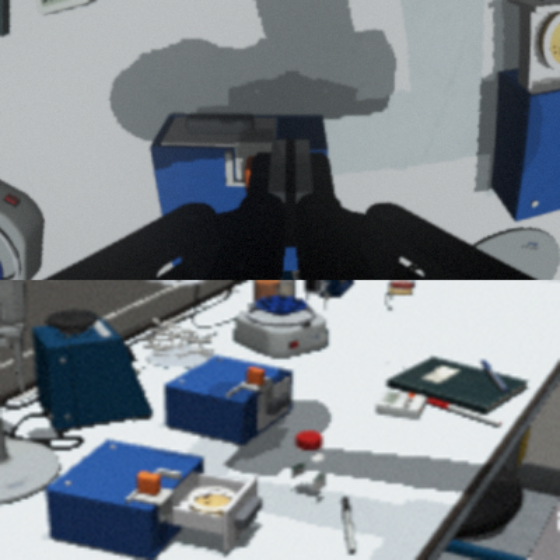

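The picture shows the red box's drawer shut and its tab (side view crop, 257,375) slid to the right end of its slot. The beige box and the other things are untouched, and the arm is clear. I'll hand the job in.

```bash
python3 -c "
from bench import arm
print(arm.job_done())"
```

```text
the job is handed in; nothing more can be done
None
```

The red dish's drawer is pushed shut against its stop and its bolt is slid right to the locked stop; the red box stayed in place, nothing else was touched, and the job was handed in at about 12 s.

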